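# Gauge the strip cutter's lanes

### The job

Two of the three feed lanes of the strip cutter pinch somewhere inside and one still has its full gap, and you cannot see which. Pick up the red-handled feeler gauge and try its blade in the lanes until you find the one it slides into fully home, with the handle up against the cutter's face; leave it there and let go. Do not shift or knock over the other things on the table.

Things in the scene. Friction and masses are not known exactly. Their poses are not given: they have to be found in the camera images.
- gauge_handle (a point): centre of the red plastic handle of the feeler gauge, 100 mm long (x), 30 wide (y), 24 high (z); lies flat at the start, this point 12 mm above the table. A stiff blue-coated steel blade, 90 long, 30 wide, 5 thick, runs on from the middle of its +x end at this point's height. x points to the blade's tip, z up. About 0.18 kg (varies), balanced near the handle's blade end.
- gauge_shoulder (a point): centre of the handle's +x end face, where the blade starts; 50 mm from the handle centre along x. Same axes as the handle.
- gauge_tip (a point): middle of the blade's free end, 140 mm from the handle centre along x. Same axes.
- cutter: aluminium strip cutter fixed to the table, 230 mm wide (y), 160 deep (x), flat top 98 high; a dark roller (top 126 high) lies across it 118 to 158 behind the face, a crank reaches 66 beyond its +y side. Origin on the table below the middle of its upright feed face, which looks to the robot; x into the machine, y left, z up. Black lines on the top run above the lanes' middles.
- lane_left (a point): left feed lane as the robot sees it: centre of its mouth in the feed face, 60 mm above the table; lanes are 66 mm apart; x level into it, y left, z up. A level slot 42 mm wide (y), 10 high (z), 100 deep, black inside, chamfered above and below over the first 8 mm. If clear, the 90 mm blade enters until the handle's end meets the face; if not, it stops hard about 30 or 62 mm in.
- lane_middle (a point): middle feed lane as the robot sees it: centre of its mouth in the feed face, 60 mm above the table; lanes are 66 mm apart; x level into it, y left, z up. A level slot 42 mm wide (y), 10 high (z), 100 deep, black inside, chamfered above and below over the first 8 mm. If clear, the 90 mm blade enters until the handle's end meets the face; if not, it stops hard about 30 or 62 mm in.
- lane_right (a point): right feed lane as the robot sees it: centre of its mouth in the feed face, 60 mm above the table; lanes are 66 mm apart; x level into it, y left, z up. A level slot 42 mm wide (y), 10 high (z), 100 deep, black inside, chamfered above and below over the first 8 mm. If clear, the 90 mm blade enters until the handle's end meets the face; if not, it stops hard about 30 or 62 mm in.
- brush: bystander, to be left alone: a hand brush lying on the table, under 40 mm high. Origin at its underside.
- tub_spice: bystander, to be left alone: round red-brown tub with a white cap, 90 mm wide, 85 mm high. Origin at its underside.
- tub_salt: bystander, to be left alone: round clear tub with a white cap, 90 mm wide, 85 mm high. Origin at its underside.
- bowl: bystander, to be left alone: steel mixing bowl, 170 mm wide, 60 mm high. Origin at its underside.
- squeeze: bystander, to be left alone: yellow bottle with a red cap, 60 mm wide, 160 mm high. Origin at its underside.
- scraper: bystander, to be left alone: a spatula lying flat on the table, under 40 mm high. Origin at its underside.
- gauge: the feeler gauge as a whole; origin at the underside of the handle, below its centre, axes as the handle's.

How it is judged:
By the outcome, as a careful person would: the job done as asked, in the order asked, and still so for the second after the job is handed in, with the robot touching nothing.
It also fails if it takes over 58 s, if anything falls off the work surface, if the arm or the gripper's body presses on something with over 40 N, if the wrist force passes 120 N, or if a joint passes its speed limit or range.

### The arm

A 6-joint arm with a two-finger parallel gripper is mounted at the origin on the work surface. World frame = base frame: x ahead of the robot, y to its left, z up, the work surface at z = 0. Lengths are in mm, angles in rad, forces in N, time in s.
With the tool pointing down it reaches from about 350 to 1000 mm from the base axis. Payload 7.1 kg.
Tool frame: the origin (TCP) lies midway between the tips of the shut fingers; the grasp point (between the pads) lies 19 mm behind it; z points along the fingers, y is the direction in which the jaws open and shut (so a half turn about z gives the same grasp; the last joint's range is limited). The gripper opens to 85 mm and grips with 20 to 120 N. Pads are 22 mm wide; open, the fingers measure 114 mm over their backs; the gripper's body (76 mm by 85 mm) begins 54 mm behind the grasp point. The pads swing forward as they close: fully open they stand 13 mm farther back than shut.
Start: joints at [1.189, 0.423, 1.63, -0, 1.089, -0.019], TCP at [221.776, 584.312, 231.319] pointing down, gripper open.
Joint ranges: [-3, 3], [-0.9, 2.11], [0.09, 2.58], [-1.31, 4.45], [0.11, 2.69], [-2.54, 2.54]. Speed limits (rad/s): [2.39, 2.39, 3.01, 3.14, 3.14, 3.14].

### API

Orientations are given as a rotation vector (axis times angle).
In Python, from plant import r gives the robot as it stands. Calls block until the motion is done:
- r.move_to(position, orientation): joint-space move of the TCP to a pose.
- r.move_l(position, velocity=150, frame=None, stop_force=None): straight line of the TCP; frame=None keeps the orientation; velocity is the mean speed in mm/s. With stop_force (N) it stops when the force on the tool has changed by that much, and returns True; else False.
- r.move_joints(angles): joint-space move.
- r.let_go() and r.grab(): open the fingers fully, or close them until they stop; the grip force is fixed at half the most.
- r.wait(seconds).
- r.ik(position, orientation): joint angles nearest the present ones, or None.
- r.snapshot(name): name is "side" or "top"; returns (picture, depth): 400x640x3 uint8, red, green, blue; 400x640 float32, mm along the optical axis (not along the pixel's ray), 0 where there is no reading.
- r.calibration(name): a dict with "intrinsics" (3x3 intrinsics, pixels), "world_from_camera" (4x4, takes a point from camera to world coordinates). Camera axes: x right, y up, looking along -z (the intrinsics and any distortion apply to the point x, -y, -z); pixel columns grow to the right and rows downward; lengths in mm; the calibration is good to about 2 mm. A picture is of the moment at which its call begins. calibration takes no time and is no camera call.
A pose or a line that the arm cannot do raises r.MotionError and nothing moves.
- r.sign_off(): hands the job in, once; it reports no verdict.
Readings, each from a call of its own:
- r.get_time(): time.
- r.get_joints(): joint angles.
- r.get_dq(): joint speeds.
- r.get_joint_torque(): joint torques, N m.
- r.get_eef_pos(): TCP position.
- r.get_orientation(): TCP orientation.
- r.get_contact_force(): force on the tool from outside, world axes, zero at the start.
- r.get_moment(): the same for the moment, N m.
- r.get_grip_width(): finger opening in mm.
Only numpy, scipy, OpenCV 4.12 (cv2) and the standard library are available. Lean on these libraries where they do the work, as an engineer would, in place of code of your own. Each camera call takes 0.05 s, during which the arm holds its last target. There are 200 camera calls.

## Working session

There is one attempt and no reset: what is moved stays moved. The work goes in short steps, each a Python script; the robot and the scene stay as the last script left them, time stands still between calls to the robot, and variables do not carry over. Pictures are saved under pics/ and viewed, about 8 in all and at most 12, crops included, and the job is handed in when it is done.

```bash
ls; mkdir -p pics
cat > h.py <<'E'
import numpy as np, cv2
from plant import r
from scipy.spatial.transform import Rotation as R
def snap(n,save):
    im,d=r.snapshot(n); cv2.imwrite('pics/'+save+'.png',im[:,:,::-1]); np.savez('pics/'+save,im=im,d=d); return im,d
def cloud(n,d):
    c=r.calibration(n);K=c['intrinsics'];T=c['world_from_camera']
    v,u=np.mgrid[:400,:640]
    p=np.stack([(u-K[0,2])/K[0,0]*d,-(v-K[1,2])/K[1,1]*d,-d],-1)
    return p@T[:3,:3].T+T[:3,3]
E
python3 - <<'E'
from h import *
for n in('side','top'):
    snap(n,n+'0'); c=r.calibration(n); print({k:np.round(v,2) if k!='x' else v for k,v in c.items()})
print(r.get_time(),r.get_orientation())
E
```

```text
pics
{'intrinsics': array([[458.78,   0.  , 322.87],
       [  0.  , 458.78, 197.26],
       [  0.  ,   0.  ,   1.  ]]), 'world_from_camera': array([[ 8.20000e-01,  4.20000e-01, -3.80000e-01,  8.29000e+00],
       [-5.70000e-01,  6.20000e-01, -5.40000e-01, -7.22790e+02],
       [ 1.00000e-02,  6.60000e-01,  7.50000e-01,  1.06272e+03],
       [ 0.00000e+00,  0.00000e+00,  0.00000e+00,  1.00000e+00]])}
{'intrinsics': array([[365.15,   0.  , 318.55],
       [  0.  , 365.15, 193.41],
       [  0.  ,   0.  ,   1.  ]]), 'world_from_camera': array([[-1.00000e-02,  9.90000e-01, -1.70000e-01,  3.61730e+02],
       [-1.00000e+00, -1.00000e-02, -2.00000e-02, -1.02900e+01],
       [-3.00000e-02,  1.70000e-01,  9.90000e-01,  1.11859e+03],
       [ 0.00000e+00,  0.00000e+00,  0.00000e+00,  1.00000e+00]])}
0.1 [-5.66647488e-01 -3.08978780e+00  2.22940804e-03]
```

View pics/top0.png

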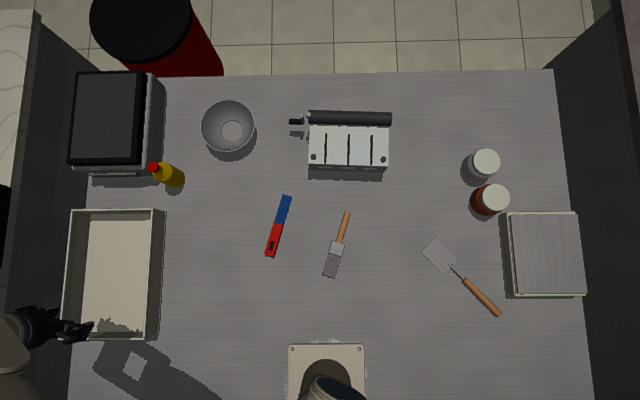

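View pics/side0.png

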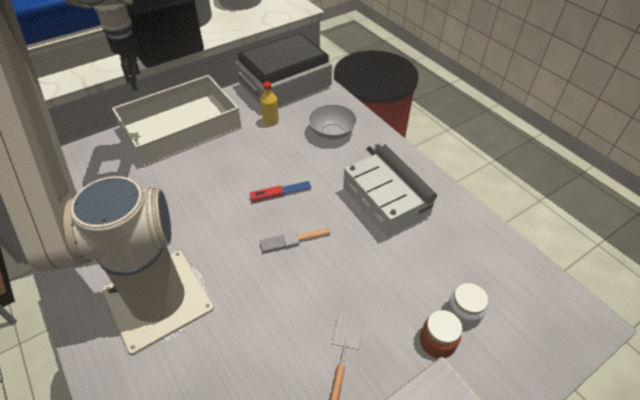

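The top view shows the gauge with its handle at about (271,240) and blade tip at (287,196). The cutter's face runs along row ~167 from column 308 to 389, and the brush is at (337,245).

Run:
```python
from h import *
z=np.load('pics/top0.npz'); im=z['im'].astype(int); P=cloud('top',z['d'])
v,u=np.mgrid[:400,:640]
box=(u>255)&(u<300)&(v>185)&(v<265)
red=box&(im[...,0]>120)&(im[...,1]<80)&(im[...,2]<80); blue=box&(im[...,2]>100)&(im[...,0]<80)
for n,m in(('red',red),('blue',blue)):
    p=P[m]; print(n,m.sum(),np.median(p,0), cv2.minAreaRect(p[:,:2].astype(np.float32)))
m=(u>295)&(u<400)&(v>110)&(v<185)&(abs(P[...,2]-98)<6)
p=P[m];print('top',m.sum(),p.mean(0),cv2.minAreaRect(p[:,:2].astype(np.float32)))
m2=m&(v>130)
# front edge by column
e=np.array([P[np.where(m[:,c])[0].max(),c] for c in range(312,388)]); f=np.polyfit(e[:,1],e[:,0],1);print('front x=%.4f*y+%.1f'%tuple(f),np.std(e[:,0]-np.polyval(f,e[:,1])))
# side edges per row
for rr in range(130,168,6):
    c=np.where(m[rr])[0]; print(rr,P[rr,c.min()],P[rr,c.max()])
print('table z',np.median(P[(u>200)&(u<250)&(v>200)&(v<300)][:,2]))
s=im[105:185,285:400].astype(np.uint8)
s2=im[185:265,225:340].astype(np.uint8)
cv2.imwrite('pics/crop.png',cv2.resize(np.vstack([s]),None,fx=6.5,fy=6.5,interpolation=cv2.INTER_CUBIC)[:,:,::-1])
```

```text
red 266 [415.32855015 150.19901301  24.98496294] ((387.7968444824219, 78.06130981445312), (184.2428741455078, 97.30376434326172), 73.4996337890625)
blue 36 [526.20685836 115.52691773  14.75699457] ((437.52392578125, 85.9066162109375), (230.17831420898438, 83.77114868164062), 31.766389846801758)
top 3204 [674.77674635 -74.11796542  98.67748671] ((680.58447265625, -60.360260009765625), (259.88330078125, 140.78076171875), 83.91939544677734)
front x=0.0561*y+619.6 0.6341049605410227
130 [720.531233    36.52623305  99.71785447] [ 716.14284714 -189.85823638   99.82427362]
136 [702.78679683  39.61801118  98.44850848] [ 698.72701486 -189.47142084   97.72766988]
142 [685.47584083  39.8572523   95.81460187] [ 680.22467485 -188.46259971   99.19642255]
148 [665.77556823  39.70209227 101.20535673] [ 663.25768591 -188.27635027   95.97554982]
154 [649.1556751   42.91961785  96.8586873 ] [ 644.85448704 -184.30968994   98.06646164]
160 [630.8793444   42.93963835  98.39769919] [ 626.54906862 -183.20820684  100.24567834]
166 [ 611.88726193 -123.68905998   92.23545607] [ 609.6189614  -182.95078123   97.47540117]
table z 0.7442113951419742
```

View pics/crop.png

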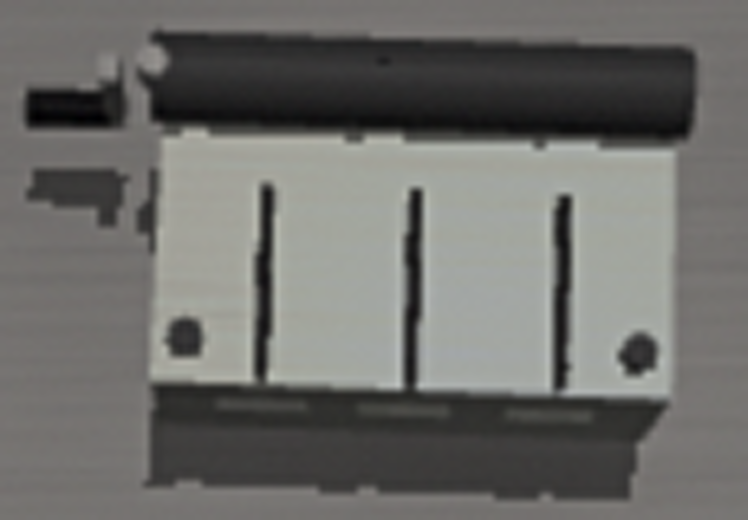

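The lane lines show up clearly in the crop (left 260,380; middle 410,388; right 560,388). I'll intersect pixel rays with known heights and cross-check with the side view.

```bash
cat >> h.py <<'E'
def ray(n,uv,z):
    c=r.calibration(n);K=c['intrinsics'];T=c['world_from_camera']; uv=np.atleast_2d(np.asarray(uv,float))
    d=np.c_[(uv[:,0]-K[0,2])/K[0,0],-(uv[:,1]-K[1,2])/K[1,1],-np.ones(len(uv))]@T[:3,:3].T
    return T[:3,3]+d*((z-T[2,3])/d[:,2])[:,None]
def gauge(n,im,box,zr=24,zb=14.5):
    im=im.astype(int); v,u=np.mgrid[:400,:640]; b=(u>box[0])&(u<box[1])&(v>box[2])&(v<box[3])
    R_,G,B=im[...,0],im[...,1],im[...,2]; out=[]
    for m,z in(((R_>2*G)&(R_>2*B)&(R_>60)&b,zr),((B>1.7*R_)&(B>60)&b,zb)):
        k,l,s,_=cv2.connectedComponentsWithStats(m.astype(np.uint8)); i=1+s[1:,4].argmax(); vv,uu=np.where(l==i)
        p=ray(n,np.c_[uu,vv],z); out.append(cv2.minAreaRect(p[:,:2].astype(np.float32)))
    return out
E
python3 - <<'E'
from h import *
for n,b in(('top',(255,300,185,265)),('side',(240,320,170,210))):
    o=gauge(n,np.load(f'pics/{n}0.npz')['im'],b); print(n,o)
    d=np.subtract(o[1][0],o[0][0]); print('yaw',np.arctan2(d[1],d[0]),np.hypot(*d))
c=np.array([[267,183],[260,380],[416,190],[410,388],[564,197],[560,388],[150,384],[668,400]],float)
uv=(c+.5)/6.5-.5+[285,105]
p=ray('top',uv,98);print(p)
for i in(0,2,4): d=p[i]-p[i+1];print(np.arctan2(d[1],d[0]))
d=p[6]-p[7];print('face yaw',np.arctan2(-d[0],d[1]),np.hypot(*d[:2]),(p[6]+p[7])/2)
im=np.load('pics/side0.npz')['im'][130:240,330:450]
cv2.imwrite('pics/crop2.png',cv2.resize(im,None,fx=5,fy=5,interpolation=cv2.INTER_CUBIC)[:,:,::-1])
E
```

```text
top [((409.15325927734375, 151.83465576171875), (30.820077896118164, 99.2818374633789), 73.33195495605469), ((501.0610656738281, 125.58991241455078), (29.473318099975586, 88.66410827636719), 73.73050689697266)]
yaw -0.2781524861578858 95.58154335420815
side [((407.52197265625, 148.732666015625), (28.84351921081543, 95.75707244873047), 73.0205078125), ((500.99359130859375, 122.34272766113281), (22.769031524658203, 80.08320617675781), 73.80487823486328)]
yaw -0.27516895553261084 97.12554936700782
[[ 711.9471892    -8.99915745   98.        ]
 [ 621.18271915   -4.66987481   98.        ]
 [ 707.41392398  -75.59740934   98.        ]
 [ 616.44448288  -70.77558071   98.        ]
 [ 702.90847729 -141.46534223   98.        ]
 [ 615.34407573 -136.71380219   98.        ]
 [ 620.17938002   44.01770703   98.        ]
 [ 609.13701085 -183.83247411   98.        ]]
-0.04766186523427646
-0.05295537155665181
-0.05421021009772767
face yaw -0.04842540061711184 228.1175989785203 [614.65819544 -69.90738354  98.        ]
```

View pics/crop2.png

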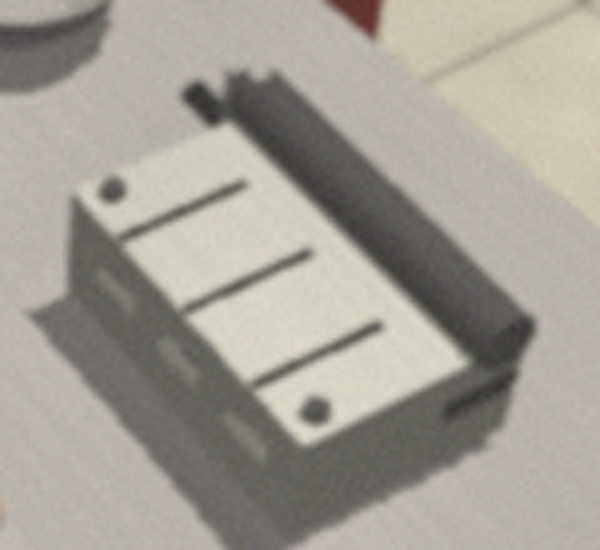

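Cutter yaw is about -0.05, with the face middle near (615,-70). The gauge is at (408,150.5), yaw -0.275. I'll grasp it 15 mm ahead of the handle centre and bring it to a standoff in front of the middle lane.

```bash
cat >> h.py <<'E'
def ori(yaw,flip):
    c,s=np.cos(yaw),np.sin(yaw); M=np.array([[c,s,0],[s,-c,0],[0,0,-1.]])
    if flip: M[:,:2]*=-1
    return R.from_matrix(M).as_rotvec()
CY=-0.051; X=np.array([np.cos(CY),np.sin(CY),0]); Y=np.array([-np.sin(CY),np.cos(CY),0])
F=np.array([615.5,-70.,0])
E
python3 - <<'E'
from h import *
gy=-0.275; g=np.array([408.5,150.5,0])+15*np.array([np.cos(gy),np.sin(gy),0])
best=[]
for f in(0,1):
    a=r.ik(g+[0,0,4],ori(gy,f)); b=r.ik([500,-70,52],ori(CY,f)); print(f,np.round(a,2) if a is not None else a,np.round(b,2) if b is not None else b)
    if a is not None and b is not None: best.append((max(abs(a[5]),abs(b[5])),f))
f=min(best)[1]; open('flip','w').write(str(f))
r.move_to(g+[0,0,90],ori(gy,f)); r.move_l(g+[0,0,4],150); print(r.get_contact_force())
r.grab(); print('w',r.get_grip_width(),r.get_time())
r.move_l(g+[0,0,110],200)
# grasp is 35 behind shoulder, 125 behind tip; tip 35 before face
p=F-X*(125+35); r.move_to(p+[0,0,110],ori(CY,f)); r.move_l(p+[0,0,52],150)
im,d=snap('top','t1'); im2,_=snap('side','s1')
print(r.get_eef_pos(),r.get_grip_width(),r.get_time(),r.get_contact_force())
cv2.imwrite('pics/m.png',np.vstack([cv2.resize(im[100:220,270:420],None,fx=4,fy=4)[:,:,::-1][:,:],])) 
cv2.imwrite('pics/m2.png',cv2.resize(im2[110:250,270:450],None,fx=4,fy=4)[:,:,::-1])
E
```

```text
0 [0.31 0.6  2.12 0.   0.43 2.15] [-0.16  0.54  1.99 -0.    0.61  1.46]
1 [ 0.31  0.6   2.12  0.    0.43 -0.99] [-0.16  0.54  1.99 -0.    0.61 -1.68]
[-0.173158   -0.03043661  0.39483786]
w 28.610214511500896 3.2083
[456.45364351 -61.46880093  52.7708323 ] 28.889643198205803 5.375 [-0.01920388  0.08311358 -1.09205349]
```

View pics/m.png

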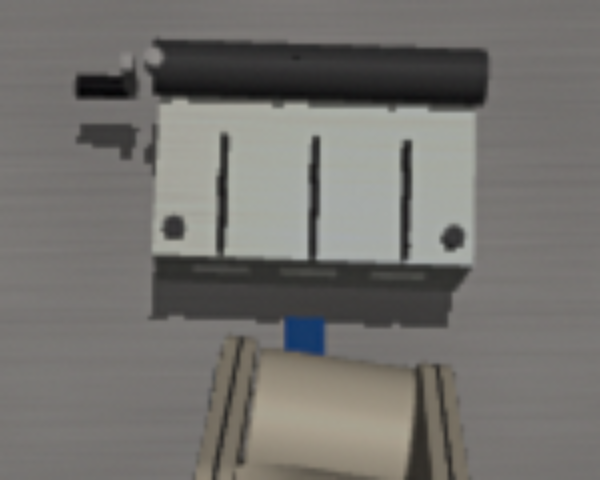

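View pics/m2.png

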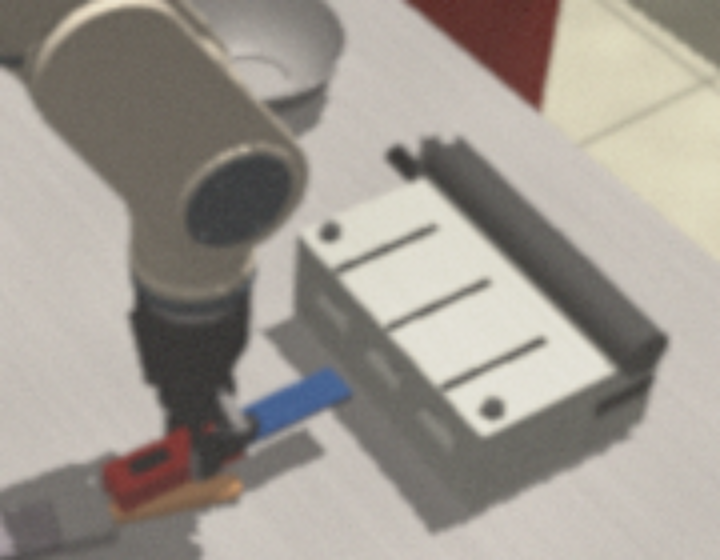

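The blade points at the middle lane from about 35 mm out (tip at top-crop px ~305,318). I'll check its height, pitch and lateral offset against the cutter in the same depth frame.

Run:
```python
from h import *
for n,s in(('top','t1'),('side','s1')):
    z=np.load(f'pics/{s}.npz'); im=z['im'].astype(int); P=cloud(n,z['d'])
    m=((im[...,2]>1.7*im[...,0])&(im[...,2]>60)).astype(np.uint8); m[:100]=0; m[:,:270]=0; m[:,450:]=0
    m=cv2.erode(m,np.ones((3,3)))>0
    p=P[m]-F; a=p@X; b=p@Y; k=np.abs(p[:,2]-np.median(p[:,2]))<12; a,b,h=a[k],b[k],p[k,2]
    fz=np.polyfit(a,h,1); fb=np.polyfit(a,b,1)
    q=P[(abs(P[...,2]-98)<10)]-F; w=((q@X)>15)&((q@X)<100)&(abs(q@Y)<100); q=q[w]
    ft=np.linalg.lstsq(np.c_[q@X,q@Y,np.ones(len(q))],q[:,2],rcond=None)[0]
    print(n,len(a),'a range',a.min(),a.max(),'z at tip(-35)',np.polyval(fz,-35),'slope',fz[0],'lat',np.polyval(fb,-35),fb[0],'cutter top',ft, len(q))
```

```text
top 54 a range -56.05253835609419 -36.79542484321873 z at tip(-35) 61.95541122366505 slope -0.03264739454426652 lat 2.1954185131910475 0.011466440437792599 cutter top [-4.71523735e-03  9.97858416e-04  9.91947302e+01] 1956
side 87 a range -105.19138921179201 -41.395793857012706 z at tip(-35) 62.642236396899484 slope 0.01727173796849193 lat -0.4683936143667376 0.00510581805708957 cutter top [-6.61367145e-03 -1.84399465e-03  9.82754094e+01] 1477
```

Level, centred and at the right height, so I'll try the middle lane.

```bash
cat >> h.py <<'E'
fl=int(open('flip').read())
def attempt(lat,fin=132,sf=12):
    """from standoff, push in; returns advance of tip past the face"""
    p=F-X*160+Y*lat+[0,0,51.5]
    r.move_l(p,200); 
    hit=r.move_l(p+X*(35+fin-35),60,stop_force=sf)
    e=r.get_eef_pos(); d=(e-F)@X+125
    print('lat',lat,'hit',hit,'depth',round(d,1),'pos',np.round(e,1),'F',np.round(r.get_contact_force(),1),'M',np.round(r.get_moment(),2),'t',r.get_time()); return d
E
python3 - <<'E'
from h import *
d=attempt(0)
if d<80:
    p=F-X*160+[0,0,51.5]; r.move_l(p,200); print(r.get_grip_width(),r.get_time()); print(attempt(66))
E
```

```text
lat 0 hit True depth 61.2 pos [551.8 -66.6  50.5] F [-0.8  1.   0.6] M [-0.01 -0.08  0.01] t 7.1167
28.523494557392628 7.7417
lat 66 hit True depth 89.6 pos [583.5  -2.3  50.8] F [-1.1  0.2  0.8] M [-0.01 -0.26  0.  ] t 10.1417
89.59734378163654
```

The middle lane stopped at about 61 mm. The left lane let it in 89.6 mm, which should be fully home. I'll press gently, look, then release.

Run:
```python
from h import *
e=np.array(r.get_eef_pos()); print(r.move_l(e+X*4,15,stop_force=15), (np.array(r.get_eef_pos())-F)@X+125, r.get_contact_force())
im,_=snap('side','s2')
r.let_go(); r.wait(.5); print(r.get_contact_force())
e=np.array(r.get_eef_pos()); r.move_l(e+[0,0,110],120); r.move_to(np.array([400,60,250]),ori(CY,fl)); r.wait(.5)
im2,_=snap('side','s3'); im3,_=snap('top','t3'); print(r.get_time())
c=lambda i,a:cv2.resize(i[a[0]:a[0]+110,a[1]:a[1]+140],None,fx=3.5,fy=3.5)[:,:,::-1]
top=np.hstack([c(im,(130,290))[:, :400],c(im2,(130,290))[:, :400]]); 
cv2.imwrite('pics/fin.png',top); cv2.imwrite('pics/fin3.png',cv2.resize(im3,None,fx=1.25,fy=1.25)[:,:,::-1])
```

```text
True 89.49423552730633 [-1.84753325 -0.61739746  4.87968965]
[ 0.011304   -0.13744564  0.07626529]
14.1333
```

View pics/fin.png

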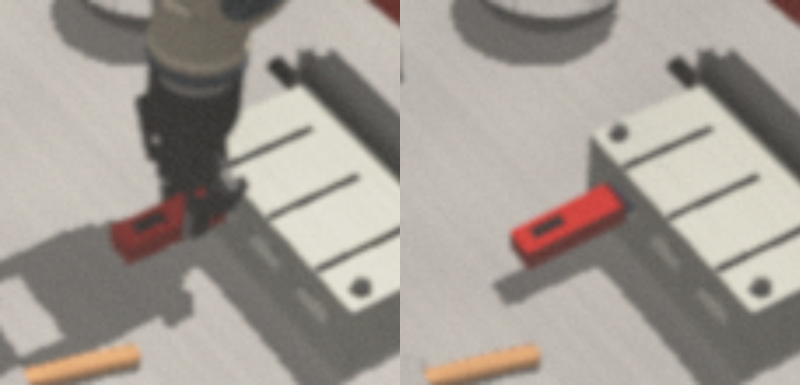

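View pics/fin3.png

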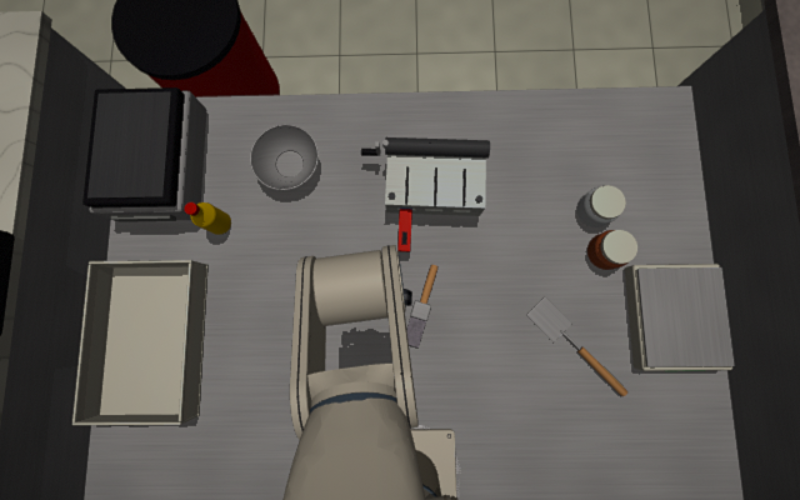

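The gauge sits in the left lane with nothing else moved. There's a dark bluish spot near the shoulder at (628,205), so I'll measure the handle-to-face gap.

Run:
```python
from h import *
for n,s,b in(('top','t3',(300,345,155,215)),('side','s3',(310,400,150,220))):
    z=np.load(f'pics/{s}.npz'); im=z['im'].astype(int); P=cloud(n,z['d']); v,u=np.mgrid[:400,:640]
    m=(im[...,0]>2*im[...,1])&(im[...,0]>(60 if n=='top' else 150))&(u>b[0])&(u<b[1])&(v>b[2])&(v<b[3])
    q=P[m]-F; k=(abs(q[:,2]-np.median(q[:,2]))<15)
    a,l,h=(q@X)[k],(q@Y)[k],q[k,2]; c=abs(l-np.median(l))<8
    fz=np.polyfit(a[c],h[c],1); print(n,k.sum(),'a',np.percentile(a,[0,1,3,97,99,100]),'lat',np.median(l),'z top: slope',fz[0],'at -50',np.polyval(fz,-50))
i=np.vstack([np.load('pics/s3.npz')['im'][165:215,315:385]]); j=np.load('pics/t3.npz')['im'][155:205,295:365]
cv2.imwrite('pics/z.png',cv2.resize(np.vstack([i,j]),None,fx=6,fy=6,interpolation=cv2.INTER_CUBIC)[:,:,::-1])
```

```text
top 305 a [-100.69262543 -100.01177861  -97.60110518   -6.37874692   -5.30379752
   -2.28910445] lat 66.87434733584543 z top: slope 0.07020131241569787 at -50 66.56668439728884
side 205 a [-101.60340803 -101.15794656  -98.82462347   -8.64558359   -6.03930676
   -5.58133501] lat 62.50255204566506 z top: slope 0.056117700508508436 at -50 65.47063816904202
```

View pics/z.png

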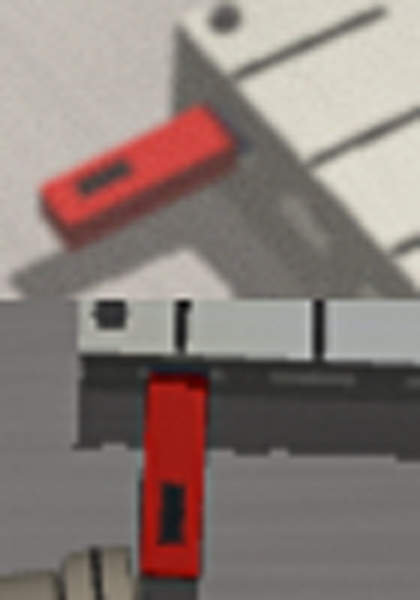

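A gap of about 1 px, roughly 2–3 mm, opened when the handle sagged on release. I'll nudge it home from behind with the closed fingertips.

Run:
```python
from h import *
r.grab(); b=F+Y*65.5
s=b-X*140; r.move_to(s+[0,0,120],ori(CY,fl)); r.move_l(s+[0,0,46],120)
h=r.move_l(s+X*45+[0,0,46],25,stop_force=15); e=np.array(r.get_eef_pos()); print(h,(e-F)@X,r.get_contact_force(),r.get_time())
e=np.array(r.get_eef_pos());r.move_l(e-X*40,80); e=np.array(r.get_eef_pos()); r.move_l(e+[0,0,150],150); r.move_to(np.array([380,150,300]),ori(CY,fl)); r.wait(.5)
snap('side','s4'); snap('top','t4'); print(r.get_time())
i=np.load('pics/s4.npz')['im'][165:215,315:385]; j=np.load('pics/t4.npz')['im'][155:205,295:365]
cv2.imwrite('pics/z4.png',cv2.resize(np.vstack([i,j]),None,fx=6,fy=6,interpolation=cv2.INTER_CUBIC)[:,:,::-1])
```

```text
True -112.34201932071768 [-0.0408698  -0.53183418 -0.03526733] 17.55
20.7667
```

View pics/z4.png

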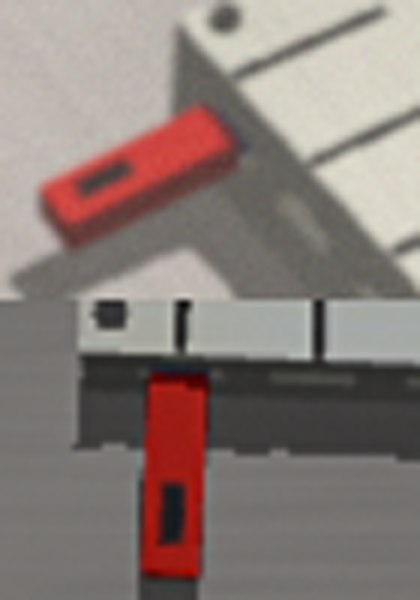

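Run:
```python
from h import *
def edges(s):
    im=np.load(f'pics/{s}.npz')['im'].astype(float); out=[]
    for c in range(322,327):
        col=im[150:215,c]; red=col[:,0]-col[:,1]; g=col[:,1]
        up=np.interp(70,red[10:25],np.arange(160,175)); 
        k=np.where(red>70)[0].max(); lo=150+k+(red[k]-70)/(red[k]-red[k+1])
        k=np.where(g[:25]>130)[0].max(); ft=150+k+(g[k]-130)/(g[k]-g[k+1]); out.append((up,lo,ft))
        if c==324: print(im[162:171,c].astype(int).tolist())
    o=np.median(out,0)+0; 
    A=[((ray('top',[[324,v]],z)-F)[0]@X) for v,z in zip(o,(69,63,98))]
    print(s,np.round(o,2),'front,rear,face edge a:',np.round(A,1))
edges('t3');edges('t4')
a,b=[np.load(f'pics/{s}.npz')['im'][165:215,315:355].astype(int) for s in('s3','s4')]; print(abs(a-b).mean())
```

```text
Traceback (most recent call last):
ValueError: zero-size array to reduction operation maximum which has no identity
```

Run:
```python
from h import *
def edges(s):
    im=np.load(f'pics/{s}.npz')['im'].astype(float); out=[]
    for c in (321,322,326,327):
        col=im[:,c]; red=col[:,0]-col[:,1]
        k=np.where(red[155:215]>70)[0]+155; a,b=k.min(),k.max()
        out.append((a-(red[a]-70)/(red[a]-red[a-1]), b+(red[b]-70)/(red[b]-red[b+1])))
    ft=[]
    for c in(314,316,318,330,332,334):
        g=im[:,c,1]; k=np.where(g[150:172]>100)[0].max()+150; ft.append(k+(g[k]-100)/(g[k]-g[k+1]))
    o=[*np.median(out,0),np.mean(ft)]
    A=[((ray('top',[[324,v]],z)-F)[0]@X) for v,z in zip(o,(69,63,98))]
    print(s,np.round(o,2),'front,rear,face edge a:',np.round(A,1), im[162:171,323].astype(int).tolist())
edges('t3');edges('t4')
```

```text
t3 [167.75 200.53 163.84] front,rear,face edge a: [-4.600e+00 -1.014e+02 -1.000e-01] [[172, 173, 165], [167, 168, 160], [84, 84, 79], [42, 44, 44], [27, 34, 45], [55, 11, 14], [94, 8, 2], [161, 28, 23], [159, 29, 22]]
t4 [167.68 200.53 163.85] front,rear,face edge a: [-4.400e+00 -1.014e+02 -1.000e-01] [[174, 176, 167], [168, 169, 161], [84, 85, 81], [41, 44, 43], [28, 34, 46], [56, 9, 18], [95, 9, 6], [163, 29, 23], [160, 28, 20]]
```

The edges match a handle essentially at the face (rear end at -101 mm for a 100 mm handle), and it didn't move under the 15 N nudge. I'll do one slower, firmer push to make sure.

Run:
```python
from h import *
s=F+Y*65.5-X*125+[0,0,46]; r.move_to(s-X*15+[0,0,80],ori(CY,fl)); r.move_l(s-X*15,150); r.move_l(s,80)
for sf in(8,30):
    h=r.move_l(s+X*26,12,stop_force=sf); e=np.array(r.get_eef_pos()); print(sf,h,round((e-F)@X,2),np.round(r.get_contact_force(),1),r.get_time())
e=np.array(r.get_eef_pos());r.move_l(e-X*40,100); e=np.array(r.get_eef_pos()); r.move_l(e+[0,0,150],150); r.move_to(np.array([380,150,300]),ori(CY,fl)); r.wait(.5)
snap('top','t5'); im,_=snap('side','s5'); print(r.get_time())
a,b=[np.load(f'pics/{q}.npz')['im'].astype(int) for q in('t4','t5')]; print(abs(a-b)[160:205,315:332].mean(), b[162:171,323].tolist())
v=np.vstack([cv2.resize(im[165:215,315:385],None,fx=6,fy=6)])
cv2.imwrite('pics/s5v.png',im[:,:,::-1])
```

```text
8 True -112.37 [ 0.1  0.  -0.5] 24.0333
30 True -112.67 [-0.5  0.1 -0.3] 24.8417
27.9583
0.869281045751634 [[173, 175, 166], [168, 169, 161], [84, 85, 81], [43, 45, 45], [28, 35, 46], [56, 9, 16], [94, 8, 3], [163, 28, 21], [159, 28, 20]]
```

View pics/s5v.png

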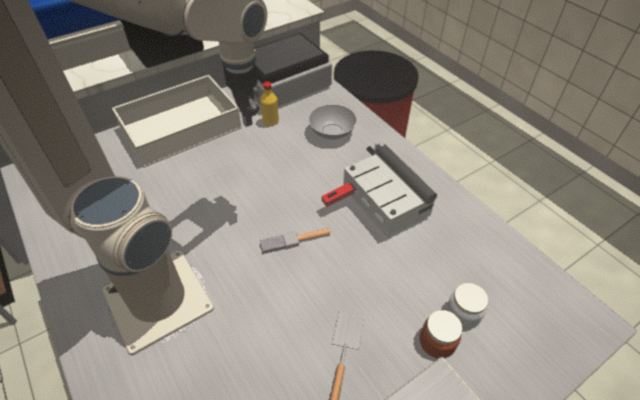

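The gauge didn't move under the 30 N push, so it is seated hard against the face. The other objects are where they were at the start (brush at 295,240; bottle at 268,105), and the arm is clear.

```bash
python3 -c "
from plant import r
print(r.get_contact_force(),r.get_time()); r.sign_off()"
```

```text
[-0.20586737 -0.08062084  0.06952186] 27.9583
the job is handed in; nothing more can be done
```

The feeler gauge is in the left lane, home against the cutter's face. The gripper has let go, and I handed the job in at about 28 s.

- **Lanes tried:** The middle lane stopped the blade at about 61 mm. The left lane took it in to about 89.5 mm, where the handle met the face. I didn't need to try the right lane.
- **Seating:** On release the handle sagged about 3.5° within the slot's clearance. I pushed it from behind with the closed fingers, stopping at 15 N and later at 30 N, and it didn't move either time.
- **Disagreement:** A thin bluish strip, about one pixel, still shows at the handle's end in the pictures. The edge measurements put the remaining gap at about 1 mm, within camera error and partly explained by the tilt. I took the handle as home because it didn't move under those pushes.
- **Other objects:** In the last full side picture they are where they were at the start, and the contact force was about zero.

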